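# Feed the amber filters through the gate of the sorting tray

### The arm

A 6-joint arm with a two-finger parallel gripper is mounted at the origin on a cart in front of the work surface, level with it; the furniture and walls round the work are solid. World frame = base frame: x ahead of the robot, y to its left, z up, the work surface at z = 0. Lengths are in m, angles in rad, forces in N, time in s.
With the tool pointing down it reaches from about 0.375 to 0.975 m from the base axis. Payload 3.8 kg.
Tool frame: the origin (TCP) lies at the very end of the fingers, on their centre line; the grasp point (between the pads) lies 19 mm behind it; z points along the fingers, y is the line along which they close (so a half turn about z gives the same grasp; the last joint's range is limited). The gripper opens to 85 mm and grips with 20 to 120 N. Pads are 22 mm wide; open, the fingers measure 114 mm over their backs; the gripper's body (76 mm by 85 mm) begins 54 mm behind the grasp point. The pads swing forward as they close: fully open they stand 13 mm farther back than shut.
Start: joints at [-1.295, 0.264, 1.604, -0, 1.274, -0.037], TCP at [0.208, -0.642, 0.192] pointing down, gripper open.
Joint ranges: [-2.63, 2.63], [-0.94, 2.18], [0.31, 2.57], [-1.31, 4.45], [0, 2.66], [-2.55, 2.55]. Speed limits (rad/s): [2.57, 2.57, 3.14, 3.14, 3.14, 3.14].

### API

Orientations are given as a rotation vector (axis times angle).
In Python, from rig import r gives the robot as it stands.
- The arm moves only by the shell command python3 -m pendant 'ROWS' [OPENING] [FORCE]. ROWS is JSON, one flat list of numbers, 4 for each row, row after row: the shift along the tool's x, y, z scaled (see below), then the turn about the tool's z scaled (see below). In form: [tx, ty, tz, roll, tx, ty, tz, roll, ...]. A call has exactly 8 rows; each row is the pose to reach, as a shift and turn from the pose commanded when the call began, along the tool's axes at that moment, turning the shorter way round; what a row does not reach only later rows make up. The controller multiplies each number of a shift by 200 mm and each number of a turn by pi rad. A row lasts 1/10 s, in which the tool goes at most 50 mm and 8.59 degrees, less where a joint would pass 70% of its speed; a pose out of reach is approached as far as the arm can. A call with a number of a shift or a turn outside -1 to 1 is refused whole. A call with a gripper value outside its range is refused whole. OPENING is the opening, from 0 (shut) to 1 (fully open), set as the call begins (- or left out, the last holds). The fingers move at their own pace and stop on an object; FORCE is the grip in N (left out, the last holds). Time passes only in rows, so rows that repeat a pose let the fingers close, or fill a call up. It gives the time, the measured TCP pose, the force, the opening and the grip force at its end, in the units of the state.
- r.state(): the state, without advancing time (a new reading comes with each control period).
- r.capture(name): name is "side" or "top"; returns a dict with "img" (384x512x3 uint8, red, green, blue), "range_z" (384x512 float32, m along the optical axis (not along the pixel's ray), 0 where there is no reading), "K" (3x3 intrinsics, pixels), "extrinsics" (4x4, takes a point from camera to world coordinates). Camera axes: x right, y down, z forward; pixel columns grow to the right and rows downward; lengths in m; the calibration is good to about 2 mm. A picture is of the moment at which its call begins.
- r.close_job(): hands the job in; it is judged then, once.
Trained networks look in a picture, given as the dict that the camera call returned (one of the last four; its "shot" number tells which), for a name from the list of things; names that differ only in an ending like _2 or _b are one class to them, and where a whole thing is asked for, a point or a joint stands for the part that bears it (a point fixed in the world has none). Each returns a list of dicts, best first, with "confidence" (0 to 1); they miss things now and then, are a little off and sometimes report something else, mostly with a low value. They report only what shows in the picture. A call takes as long as a camera call.
- r.boxes_of(picture, target): "position" ([column, row] in pixels, amid what is visible of it).
The state is a dict: "clock": time; "qpos": joint angles; "qvel": joint speeds; "joint_torque": joint torques, N m; "ee_pos": TCP position; "tcp_rot": TCP orientation; "ft_force": force on the tool from outside, world axes, zero at the start; "wrist_torque": the same for the moment, N m; "width": finger opening in m; "grip_force": force on a finger pad.
Only numpy, scipy, OpenCV 4.12 (cv2) and the standard library are available. Lean on these libraries where they do the work, as an engineer would, in place of code of your own. Each camera call takes 0.05 s, during which the arm holds its last target. There are 200 camera calls.

### The job

With the fingertips, push the three amber optical filters one at a time across the sorting tray and out through the gate in its rim, so that each drops into the catch slot behind it. Leave the blue filter on the tray's deck, lift none of the filters, leave the things standing round the tray where they are, and finish clear of everything.

Things in the scene. Friction and masses are not known exactly. Their poses are not given: they have to be found in the camera images.
- tray: white sorting tray, fixed. Origin: on the bench under it; x axis points to the gate side, z up. In its frame: level grey deck 40 mm above the bench, x -85 to 81 mm, y -132 to 132 mm; round it a rim 6 mm thick, 10 mm above the deck (far rim x = 75 to 81 mm). Filters lie in two rows: two near x = 35, y = +-78 mm, two near x = -25, y = +-45 mm, each up to 8 mm off, in any order
- gate (a point): middle of the gate's lip, at tray x = 81, y = 0, z = 40 mm (deck level). The gate is the one gap in the tray's far rim, 37 mm wide between two round blue posts (12 mm in diameter, centres at tray x = 75, y = +-24.5 mm). The deck ends at this lip: a filter pushed until its centre is past the lip tips over and drops
- slot (a point): middle of the blue floor of the catch slot beyond the gate, at tray x = 112, y = 0, z = 2 mm: an open pocket 62 mm long (tray x = 81 to 143 mm) and 42 mm wide, 38 mm below the deck, its walls 50 mm high above the bench
- amber_1: optical filter: amber glass in a black round mount, 26 mm in diameter, 8 mm thick, about 20 g, lying flat on the tray's deck. Origin: centre of its underside; z up
- amber_2: optical filter: amber glass in a black round mount, 26 mm in diameter, 8 mm thick, about 20 g, lying flat on the tray's deck. Origin: centre of its underside; z up
- amber_3: optical filter: amber glass in a black round mount, 26 mm in diameter, 8 mm thick, about 20 g, lying flat on the tray's deck. Origin: centre of its underside; z up
- blue_1: optical filter: blue glass in a black round mount, 26 mm in diameter, 8 mm thick, about 20 g, lying flat on the tray's deck. Origin: centre of its underside; z up. It must stay on the deck
- cup: lidded specimen cup, 62 mm wide, 61 mm tall, standing on the bench beside the slot on the tray's left (+y); loose, to be left alone. Origin: centre of its underside
- roll: roll of brown paper tape, 36 mm wide, 46 mm tall, standing on the bench beyond the tray's far right (-y) corner; loose, to be left alone. Origin: centre of its underside
- pipette: blue and white pipette, 225 mm long, 25 mm high, lying on the bench to the left of the tray; loose, to be left alone. Origin: centre of its underside
- marker: black marker, 135 mm long, 14 mm high, lying on the bench to the right of the tray; loose, to be left alone. Origin: centre of its underside
- forceps: steel forceps, 130 mm long, 8 mm high, lying on the bench to the far left of the tray; loose, to be left alone. Origin: centre of their underside

How it is judged:
By the outcome, as a careful person would: the job done as asked, in the order asked, and still so for the second after the job is handed in, with the robot touching nothing.
It also fails if it takes over 69 s, if anything falls off the work surface, if the arm or the gripper's body presses on something with over 40 N, if the wrist force passes 120 N, or if a joint passes its speed limit or range.

## Working session

There is one attempt and no reset: what is moved stays moved. The work goes in short steps, Python scripts to look and compute and a shell command to move; the robot and the scene stay as the last step left them, time stands still between calls to the robot, and variables do not carry over. Pictures are saved under pics/ and viewed, at most 12 in all, crops included, and the job is handed in when it is done.

```bash
ls; mkdir -p pics; cat > h.py <<'E'
import numpy as np, cv2
from rig import r
def world(c,u,v,z=None):
    K=np.array(c["K"]);T=np.array(c["extrinsics"])
    d=T[:3,:3]@np.linalg.solve(K,[u,v,1]); o=T[:3,3]
    if z is None:
        zz=np.median(c["range_z"][int(v)-1:int(v)+2,int(u)-1:int(u)+2]); return o+d*zz
    return o+d*(z-o[2])/d[2]
E
python3 - <<'E'
from h import *
print(r.state())
for n in("top","side"):
    c=r.capture(n); cv2.imwrite(f"pics/{n}0.png",c["img"][:,:,::-1])
    print(n,np.round(c["extrinsics"],3).tolist(),np.round(c["K"],1).tolist())
    for t in("tray","gate","slot","amber_1","blue_1","cup","roll","pipette","marker","forceps"):
        try:
            for b in r.boxes_of(c,t)[:5]:
                u,v=b["position"]; print(t,np.round([u,v],1),round(b["confidence"],2),np.round(world(c,u,v),4))
        except Exception as e: print(t,e)
E
```

```text
pics
{'clock': 0.0, 'qpos': array([-1.29487674e+00,  2.64782963e-01,  1.60538621e+00,  1.90306715e-05,
        1.27368242e+00, -3.69311038e-02]), 'qvel': array([-1.61155758e-03, -2.03091979e-05,  4.16696740e-04, -2.60466789e-04,
       -4.09557925e-04,  5.65727070e-04]), 'joint_torque': array([ 1.48989508e-03, -5.15111876e+01, -3.67307353e+01,  1.98374198e-05,
        1.26892951e-02, -4.45047178e-06]), 'ee_pos': array([ 0.2075076 , -0.64145069,  0.19063544]), 'tcp_rot': array([-3.10101907e+00, -4.89064636e-01,  3.94346755e-04]), 'ft_force': array([ 0.4386639 , -0.29759577, -0.70003644]), 'wrist_torque': array([ 0.01119127,  0.00962621, -0.03450361]), 'grip_force': 0.0, 'width': 0.08502978872705005}
top [[0.027, -0.983, 0.183, 0.436], [-1.0, -0.025, 0.01, 0.01], [-0.005, -0.183, -0.983, 1.0], [0.0, 0.0, 0.0, 1.0]] [[352.5, 0.0, 249.9], [0.0, 352.5, 184.3], [0.0, 0.0, 1.0]]
tray [236.3 209.7] 0.97 [0.5432 0.0552 0.0391]
gate [238.1 209.1] 0.73 [0.5449 0.0503 0.0393]
slot [239.8 206.4] 0.91 [0.5524 0.0459 0.04  ]
amber_1 [264.4 205.1] 0.57 [ 0.5575 -0.0213  0.0417]
amber_1 [245.8 216.9]
[... 791 characters left out ...]
0194  0.0442]
gate [261.7 208.5] 0.7 [0.5599 0.063  0.0397]
gate [183.2 267.4] 0.45 [0.6864 0.291  0.0041]
slot [264.8 211.6] 0.55 [0.5481 0.0706 0.039 ]
amber_1 [277.1 188.9] 0.59 [ 0.5427 -0.0222  0.0452]
amber_1 [280.8 201.9] 0.45 [0.5159 0.0273 0.0474]
amber_1 [246.7 169.4] 0.19 [ 0.668  -0.0962  0.0256]
blue_1 [235.7 219.2] 0.38 [0.6089 0.1318 0.0481]
cup [206.4 211.6] 0.96 [0.6891 0.1427 0.0589]
cup [266.  209.7] 0.54 [0.5473 0.0628 0.0392]
cup [247.  166.7] 0.16 [ 0.6653 -0.0927  0.0401]
roll [247.8 170.6] 0.45 [ 0.6638 -0.0949  0.0228]
pipette [253.4 320.9] 0.57 [0.469  0.3683 0.0213]
marker [288.3 134.9] 0.56 [ 0.609  -0.3686 -0.0026]
forceps [168.7 280.4] 0.5 [0.7021 0.3353 0.002 ]
```

```bash
python3 - <<'E'
import cv2
a=cv2.imread("pics/top0.png")[125:255,170:345]; cv2.imwrite("pics/top0c.png",cv2.resize(a,None,fx=4.5,fy=4.5,interpolation=cv2.INTER_CUBIC))
E
```

```text
(no output)
```

View pics/top0c.png

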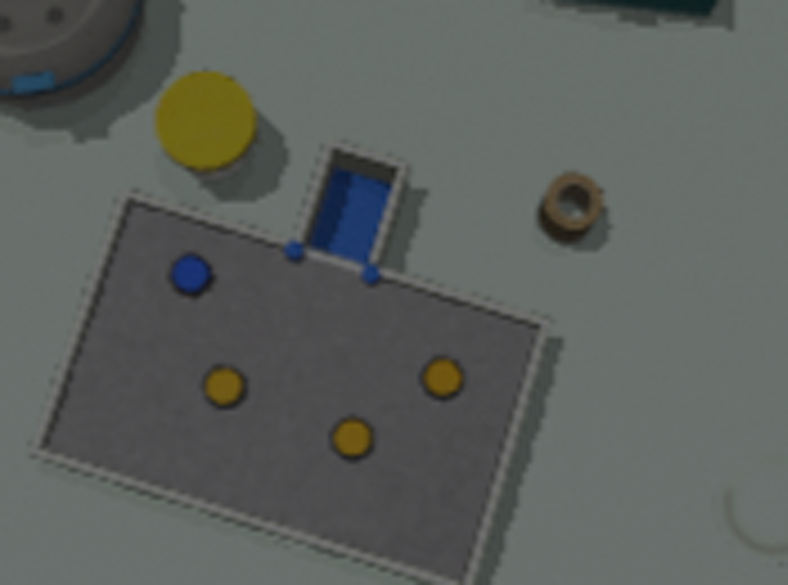

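The top crop shows the tray turned about -16°. The blue filter is upper left at crop (190,273). The ambers are at (224,386), (352,438) and (442,378), and the gate posts at (294,251) and (371,274). Next I measure the tray pose and filter positions.

```bash
cat >> h.py <<'E'
from scipy.optimize import least_squares
def filters(c):
    hsv=cv2.cvtColor(c["img"],cv2.COLOR_RGB2HSV); out=[]
    for n,lo,hi in(("amber",(14,150,90),(30,255,255)),("blue",(108,150,80),(130,255,255))):
        m=cv2.inRange(hsv,lo,hi); k,_,s,ce=cv2.connectedComponentsWithStats(m)
        for i in range(1,k):
            if 8<s[i,4]<140: out.append((n,ce[i],s[i,4]))
    return out
E
python3 - <<'E'
from h import *
f=lambda x,y:(x/4.5-.5+170+.11,y/4.5-.5+125+.11)
c=r.capture("top")
W=[world(c,*f(*p),.05)[:2] for p in((128,196),(549,322),(36,455),(470,584))]
L=[(81,132+6),(81,-138),(-91,138),(-91,-138)]
print(np.round(W,4)); print([np.linalg.norm(W[0]-W[1]),np.linalg.norm(W[0]-W[2]),np.linalg.norm(W[1]-W[3]),np.linalg.norm(W[2]-W[3])])
for (dx,wy) in ((81,132),(81,138)):
    LL=np.array([(dx,wy),(dx,-wy),(-85-(wy-132),wy),(-85-(wy-132),-wy)])/1e3
    g=lambda p:(LL@np.array([[np.cos(p[2]),np.sin(p[2])],[-np.sin(p[2]),np.cos(p[2])]])+p[:2]-W).ravel()
    s=least_squares(g,[.55,.05,-.28]); print(s.x,np.degrees(s.x[2]),np.round(s.fun*1e3,1))
for p in((294,251),(371,274)): print("post",np.round(world(c,*f(*p),.055),4), np.round(world(c,*f(*p)),4))
for n in("top","side"):
    c=r.capture(n)
    for q in filters(c): print(n,q[0],np.round(q[1],1),q[2],np.round(world(c,*q[1],.048),4),np.round(world(c,*q[1]),4))
E
```

```text
[[ 0.6545  0.1643]
 [ 0.5829 -0.0946]
 [ 0.4947  0.2108]
 [ 0.4261 -0.049 ]]
[np.float64(0.2686545824431054), np.float64(0.1663579757518158), np.float64(0.16318910088486438), np.float64(0.2687062962896022)]
[ 0.54147401  0.05733691 -0.26918937] -15.42341458714057 [ 0.2 -1.3  1.6  3.1 -0.1 -3.6 -1.7  1.7]
[ 0.54436601  0.05653922 -0.26915545] -15.421471463039763 [ 4.7  3.7  2.9 -3.4 -1.4  3.  -6.2 -3.3]
post [0.6217 0.0609 0.055 ] [0.6226 0.0611 0.0503]
post [0.6087 0.0138 0.055 ] [0.6095 0.0138 0.0506]
top amber [268.  208.3] 40 [ 0.5482 -0.0311  0.048 ] [ 0.5482 -0.0311  0.0478]
top amber [219.1 210.4] 40 [0.5392 0.1013 0.048 ] [0.5391 0.1013 0.0487]
top amber [247.7 221.9] 43 [0.51   0.0229 0.048 ] [0.51   0.0229 0.0473]
top amber [427.6 281.1] 21 [ 0.3686 -0.4501  0.048 ] [ 0.3733 -0.4176  0.1151]
top blue [229.2  93.5] 10 [0.878  0.0866 0.048 ] [0.8571 0.083  0.093 ]
top blue [229. 101.] 9 [0.855  0.0863 0.048 ] [0.8363 0.0829 0.0905]
top blue [211.9 185.1] 41 [0.6081 0.1242 0.048 ] [0.608  0.1241 0.0484]
top blue [252.  185.2] 10 [0.6108 0.014  0.048 ] [0.6105 0.014  0.0493]
side amber [264.  217.8] 13 [0.5398 0.101  0.048 ] [0.5403 0.0993 0.046 ]
side blue [237.4 217.1] 15 [0.6075 0.1233 0.048 ] [0.6077 0.1229 0.0475]
```

```bash
cat >> h.py <<'E'
from scipy.spatial.transform import Rotation as Ro
O=np.array([.544,.0573]); Y=np.radians(-15.42); RT=Ro.from_euler("z",Y)
def tray(p): d=RT.inv().apply([p[0]-O[0],p[1]-O[1],p[2]]); return d*1e3
def go(x,y,z):
    s=r.state(); R=Ro.from_rotvec(s["tcp_rot"])
    t=RT.apply([x/1e3,y/1e3,z/1e3])+[*O,0]
    want=Ro.from_matrix(np.c_[RT.apply([1,0,0]),RT.apply([0,-1,0]),[0,0,-1]])
    print("now tray mm",np.round(tray(s["ee_pos"]),1),"shift units",np.round(R.inv().apply(t-s["ee_pos"])/.2,4),"turn",np.round((R.inv()*want).as_rotvec()/np.pi,4),"F",np.round(s["ft_force"],1),"w",s["width"],"t",s["clock"])
E
python3 -c "
from h import *
go(-40,-111,120)
for p in ((.5482,-.0311,.048),(.5392,.1013,.048),(.51,.0229,.048),(.608,.1242,.048)): print(tray(p))"
```

```text
now tray mm [-138.2 -763.7  192. ] shift units [ 2.204  -2.4567  0.36  ] turn [-0.     -0.      0.1853] F [-0.  -0.3  1.1] w 0.08573105348173474 t 1.25
[ 27.55371998 -84.1010851   48.        ]
[-16.32648861  41.13983191  48.        ]
[-23.62938345 -42.20204068  48.        ]
[43.90795231 81.50890579 48.        ]
```

```bash
python3 -m pendant '[0.1,-0.11,0,0, 0.2,-0.22,0,0, 0.3,-0.34,0,0, 0.42,-0.46,0,0, 0.54,-0.6,0,0, 0.66,-0.72,0,0, 0.74,-0.82,0,0, 0.8,-0.9,0,0]' 0.06 20
python3 -m pendant '[0.1,-0.11,0,0, 0.2,-0.22,0,0, 0.3,-0.34,0,0, 0.42,-0.46,0,0, 0.54,-0.6,0,0, 0.66,-0.72,0,0, 0.74,-0.82,0,0, 0.8,-0.9,0,0]'
python3 -c "
from h import *
go(-40,-111,120)"
```

```text
clock: 2.05
ee_pos: [0.3051, -0.4203, 0.1922]
tcp_rot: [3.103, 0.491, 0.0]
ft_force: [-1.0, -1.0, 0.2]
width: 0.0048
grip_force: 0.0
clock: 2.85
ee_pos: [0.402, -0.1999, 0.1922]
tcp_rot: [3.103, 0.491, 0.001]
ft_force: [0.4, -0.1, -0.2]
width: 0.0051
grip_force: 0.0
now tray mm [ -68.5 -285.7  192.2] shift units [ 0.5997 -0.6509  0.3611] turn [ 1.000e-04 -2.000e-04  1.855e-01] F [ 0.4 -0.1 -0.2] w 0.005081223176189515 t 2.85
```

```bash
python3 -c "
from h import *
go(27.5,-111,90)"
```

```text
now tray mm [ -68.5 -285.7  192.2] shift units [ 0.8814 -0.4652  0.5113] turn [ 1.000e-04 -2.000e-04  1.855e-01] F [ 0.4 -0.1 -0.2] w 0.005081223176189515 t 2.85
```

```bash
python3 -m pendant '[0.12,-0.06,0.05,-0.04, 0.25,-0.13,0.1,-0.08, 0.38,-0.2,0.2,-0.12, 0.5,-0.27,0.3,-0.16, 0.62,-0.34,0.4,-0.2, 0.74,-0.4,0.48,-0.24, 0.83,-0.44,0.51,-0.28, 0.8815,-0.465,0.511,-0.3145]'
python3 -m pendant '[0,0,0,0, 0,0,0,0, 0,0,0,0, 0,0,0,0, 0,0,0,0, 0,0,0,0, 0,0,0,0, 0,0,0,0]'
python3 - <<'E'
from h import *
go(27.5,-111,60)
c=r.capture("side"); cv2.imwrite("pics/s1.png",cv2.resize(c["img"][110:260,150:350,::-1],None,fx=4,fy=4,interpolation=cv2.INTER_CUBIC))
E
```

```text
clock: 3.65
ee_pos: [0.5406, -0.0573, 0.0882]
tcp_rot: [-2.493, -1.909, 0.002]
ft_force: [-0.0, -1.1, -0.1]
width: 0.0053
grip_force: 0.0
clock: 4.45
ee_pos: [0.5405, -0.0586, 0.0898]
tcp_rot: [2.5, 1.902, 0.0]
ft_force: [-0.0, 0.3, 0.7]
width: 0.0052
grip_force: 0.0
now tray mm [  27.4 -112.6   89.8] shift units [0.0082 0.0004 0.1491] turn [ 0.     -0.      0.4996] F [-0.   0.3  0.7] w 0.005209164440735744 t 4.45
```

View pics/s1.png

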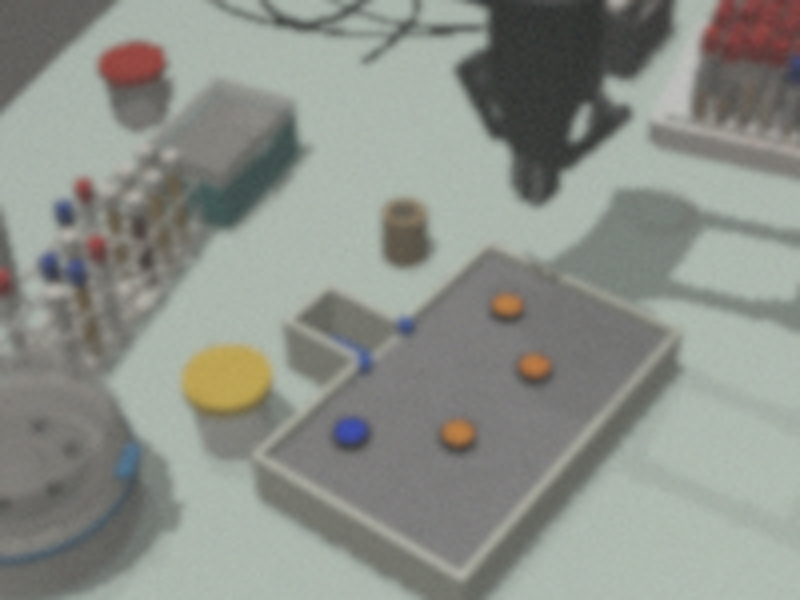

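The side picture shows the shut fingertips at crop (535,190), hanging off the tray's right end behind the amber at (507,305). I check their extents using the depth image.

```bash
cat >> h.py <<'E'
def cloud(c):
    z=c["range_z"];v,u=np.nonzero(z>0);K=np.array(c["K"]);T=np.array(c["extrinsics"])
    p=np.linalg.solve(K,np.c_[u,v,np.ones(len(u))].T)*z[v,u]
    w=(T[:3,:3]@p).T+T[:3,3]; d=RT.inv().apply(w-[*O,0])*1e3
    return d,u,v
E
python3 - <<'E'
from h import *
s=r.state()
for n in("side","top"):
    c=r.capture(n);d,u,v=cloud(c);t=tray(s["ee_pos"])
    m=(abs(d[:,0]-t[0])<40)&(abs(d[:,1]-t[1])<40)&(d[:,2]>75)&(d[:,2]<125)
    q=d[m]-t
    print(n,m.sum())
    for a in range(-15,30,6):
        k=(q[:,2]>=a)&(q[:,2]<a+6)
        if k.sum(): print(a,k.sum(),np.round(np.r_[q[k].min(0),q[k].max(0)],1))
    m=(abs(d[:,0]-8)<50)&(abs(d[:,1])<20); print("deck z",np.median(d[(abs(d[:,0])<25)&(abs(d[:,1])<20),2]))
E
```

```text
side 0
deck z 40.8135595636051
top 0
deck z 40.318825282331986
```

```bash
python3 - <<'E'
from h import *
s=r.state();print(tray(s["ee_pos"]))
for n in("side","top"):
    c=r.capture(n);T=np.array(c["extrinsics"]);p=T[:3,:3].T@(s["ee_pos"]-T[:3,3]);uv=np.array(c["K"])@p;uv=uv/uv[2];print(n,uv[:2],p[2])
    i,j=int(uv[1]),int(uv[0]);print(np.round(c["range_z"][i-24:i+8:4,j-16:j+17:4],3))
    cv2.imwrite(f"pics/q_{n}.png",cv2.resize(c["img"][max(i-60,0):i+60,j-80:j+80,::-1],None,fx=4,fy=4))
E
```

```text
[  27.45608288 -112.57340278   89.8031237 ]
side [282.27753183 169.83608621] 1.006266870696579
[[1.247 1.25  1.243 0.945 0.947 0.918 0.937 0.906 0.9  ]
 [1.229 1.232 1.23  0.958 0.95  0.933 0.923 0.913 1.232]
 [1.213 1.214 1.214 0.968 0.951 0.949 1.213 1.213 1.21 ]
 [1.199 1.194 1.2   1.191 0.962 0.956 1.193 1.193 1.197]
 [1.182 1.181 1.179 1.182 1.18  1.182 1.182 1.177 1.182]
 [1.165 1.164 1.168 1.167 1.166 1.166 1.167 1.167 1.162]
 [1.15  1.15  1.151 1.151 1.149 1.151 1.145 1.15  1.141]
 [1.137 1.061 1.065 1.06  1.136 1.134 1.136 1.135 1.131]]
top [279.29652064 209.66904915] 0.9127465630892215
[[0.492 0.493 1.015 0.496 0.494 0.494 0.493 0.494 0.493]
 [0.496 0.494 0.529 0.499 0.496 0.496 0.496 0.496 0.493]
 [0.496 0.498 0.503 0.501 0.5   0.499 0.498 0.497 0.496]
 [0.493 0.494 0.504 0.505 0.503 0.503 0.502 0.502 0.5  ]
 [0.492 0.492 0.515 0.514 0.51  0.507 0.507 0.505 0.504]
 [0.486 0.492 0.672 0.635 0.525 0.521 0.517 0.514 0.512]
 [0.482 0.488 0.712 0.665 0.638 0.609 0.567 0.563 0.563]
 [0.479 0.49  0.961 0.705 0.665 0.655 0.642 0.633 0.647]]
```

View pics/q_top.png

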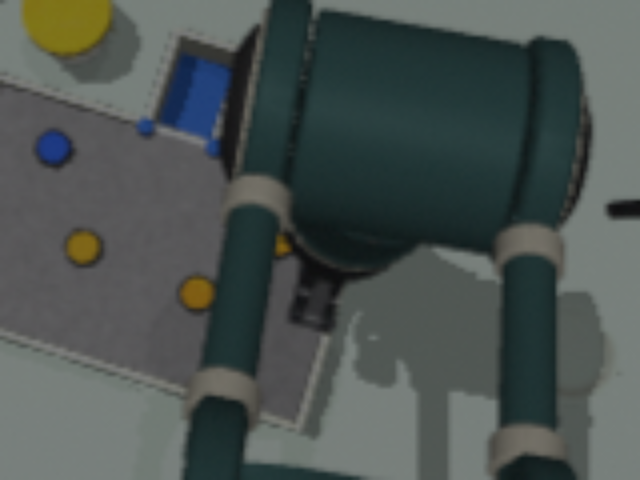

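The top view shows the arm over the tray's right end, with the fingers (crop 315,300) at the rim beside the amber. In the side view the fingers look higher than the TCP reading, so I work out where the depth puts them.

```bash
python3 - <<'E'
from h import *
t=tray(r.state()["ee_pos"])
c=r.capture("side");d,u,v=cloud(c)
m=(u>265)&(u<302)&(v>120)&(v<172)&(d[:,2]>60)
for row in range(136,170,3):
    k=m&(v==row)
    if k.sum(): print(row,u[k].min(),u[k].max(),np.round((d[k]-t).min(0),0),np.round((d[k]-t).max(0),0))
c=r.capture("top");d,u,v=cloud(c)
m=(abs(u-279)<12)&(v>209)&(v<240)&(d[:,2]>70)
for row in range(210,236,3):
    k=m&(v==row)
    if k.sum(): print(row,u[k].min(),u[k].max(),np.round((d[k]-t).min(0),0),np.round((d[k]-t).max(0),0))
E
```

```text
136 268 301 [-51.  -9.  95.] [ 44.  20. 140.]
139 269 301 [-54. -11.  96.] [ 42.  19. 134.]
142 271 301 [-58.  -9.  88.] [ 35.  18. 129.]
145 276 300 [-54.  -6.  83.] [ 21.  17. 117.]
148 278 296 [-44.   1.  77.] [ 12.  14. 103.]
151 278 292 [-33.  -4.  66.] [13. 13. 88.]
154 277 289 [-16.  -6.  54.] [17. 12. 69.]
157 279 289 [-16.  -6.  48.] [ 7. 12. 57.]
160 282 286 [-15.   4.  43.] [-4. 13. 49.]
210 270 290 [-40.  -3. 174.] [-29.  26. 341.]
213 272 290 [-38.  -9. 172.] [-34.  20. 273.]
216 273 290 [-39. -13.  90.] [-30.  14. 235.]
219 273 285 [-41. -10. 112.] [-37.  12. 167.]
222 272 283 [-47. -11. 112.] [-39.  13. 144.]
225 272 282 [-54. -10. 125.] [-47.  12. 141.]
228 271 282 [-61. -11. 131.] [-54.  12. 135.]
231 277 281 [-64. -11. 129.] [-61.  -3. 133.]
```

View pics/q_side.png

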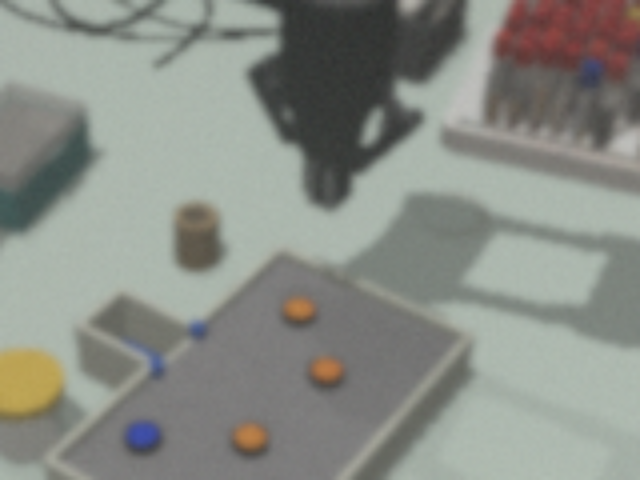

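The side view shows the tips ending at crop (327,205), about 40 mm above where the TCP reading puts them. I descend to just above the rim and look again.

```bash
python3 -m pendant '[0.002,0,0.02,0, 0.004,0,0.04,0, 0.006,0,0.06,0, 0.008,0,0.08,0, 0.008,0,0.1,0, 0.008,0,0.12,0, 0.008,0,0.135,0, 0.008,0,0.135,0]'
python3 - <<'E'
from h import *
go(27.5,-111,44)
t=tray(r.state()["ee_pos"])
c=r.capture("side");d,u,v=cloud(c)
m=(u>265)&(u<302)&(v>120)&(v<182)&(d[:,2]>54)
for row in range(145,182,3):
    k=m&(v==row)
    if k.sum(): print(row,u[k].min(),u[k].max(),np.round((d[k]-t).min(0),0),np.round((d[k]-t).max(0),0))
cv2.imwrite("pics/s3.png",cv2.resize(c["img"][110:220,210:350,::-1],None,fx=5,fy=5,interpolation=cv2.INTER_CUBIC))
E
```

```text
clock: 5.6
ee_pos: [0.5405, -0.0569, 0.0621]
tcp_rot: [-2.5, -1.902, 0.001]
ft_force: [-0.5, -0.9, 0.2]
width: 0.005
grip_force: 0.0
now tray mm [  27.  -111.    62.1] shift units [0.0001 0.0027 0.0906] turn [-2.000e-04  3.000e-04  4.997e-01] F [-0.5 -0.9  0.2] w 0.005029691067753118 t 5.6
145 268 301 [-52.  -9.  94.] [ 43.  20. 140.]
148 269 301 [-56. -11.  96.] [ 40.  18. 136.]
151 271 301 [-60.  -8.  89.] [ 33.  17. 130.]
154 276 299 [-54.  -3.  82.] [ 15.  14. 117.]
157 277 295 [-45.  -1.  72.] [ 16.  14. 104.]
160 277 290 [-30.  -3.  63.] [14. 13. 86.]
163 277 288 [-15.  -5.  53.] [14. 12. 67.]
166 278 287 [-16.   0.  44.] [ 7. 12. 56.]
169 283 283 [-10.  12.  45.] [-10.  12.  45.]
```

View pics/s3.png

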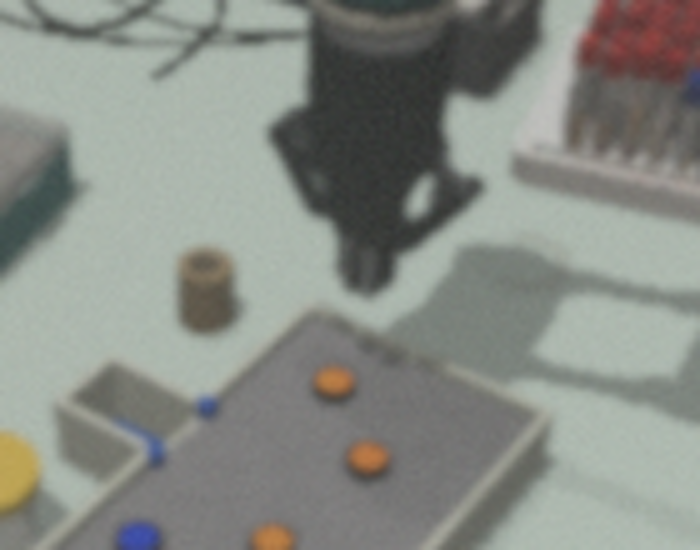

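The tips now end at crop (365,292), again about 44 mm above the TCP reading, and nothing is touching. I descend in guarded steps and watch the force.

```bash
python3 -m pendant '[0,0.002,0.012,0, 0,0.0025,0.024,0, 0,0.0025,0.036,0, 0,0.0025,0.048,0, 0,0.0025,0.06,0, 0,0.0025,0.072,0, 0,0.0025,0.08,0, 0,0.0025,0.08,0]'
python3 - <<'E'
from h import *
go(27.5,-111,42)
t=tray(r.state()["ee_pos"])
for n in("side","top"):
    c=r.capture(n)
    for q in filters(c)[:6]: print(n,q[0],np.round(tray(world(c,*q[1],.048)),1))
    if n=="side": 
        d,u,v=cloud(c)
        m=(u>265)&(u<302)&(v>140)&(v<192)&(d[:,2]>56)
        for row in range(160,190,3):
            k=m&(v==row)
            if k.sum(): print(row,u[k].min(),u[k].max(),np.round((d[k]-t).min(0),0),np.round((d[k]-t).max(0),0))
E
```

```text
clock: 6.45
ee_pos: [0.5411, -0.057, 0.0464]
tcp_rot: [-2.5, -1.902, 0.001]
ft_force: [-1.4, 0.1, 0.2]
width: 0.0053
grip_force: 0.0
now tray mm [  27.7 -111.    46.4] shift units [-0.     -0.0008  0.0221] turn [-1.000e-04  2.000e-04  4.997e-01] F [-1.4  0.1  0.2] w 0.005301008693445878 t 6.45
side amber [-15.6  40.5  48. ]
side blue [44.1 82.  48. ]
160 276 296 [-48.   1.  79.] [ 14.  13. 110.]
163 277 292 [-38.   3.  68.] [13. 15. 95.]
166 276 288 [-16.  -6.  54.] [18. 12. 72.]
169 277 287 [-16.  -5.  46.] [12. 13. 60.]
172 281 285 [-15.   4.  44.] [-4. 13. 49.]
top amber [-16.3  41.2  48. ]
top amber [-23.6 -41.7  48. ]
top amber [ -33.  -536.1   48. ]
top blue [352.9  64.9  48. ]
top blue [314.4 116.2  48. ]
top blue [291.3 109.7  48. ]
```

```bash
python3 -m pendant '[0,0,0.003,0, 0,0,0.006,0, 0,0,0.009,0, 0,0,0.012,0, 0,0,0.015,0, 0,0,0.018,0, 0,0,0.02,0, 0,0,0.02,0]'
python3 -m pendant '[0,0,0.003,0, 0,0,0.005,0, 0,0,0.008,0, 0,0,0.01,0, 0,0,0.012,0, 0,0,0.015,0, 0,0,0.015,0, 0,0,0.015,0]'
```

```text
clock: 7.35
ee_pos: [0.5414, -0.0571, 0.0427]
tcp_rot: [-2.5, -1.902, 0.0]
ft_force: [0.4, -0.7, 0.6]
width: 0.0055
grip_force: 0.0
clock: 8.15
ee_pos: [0.5414, -0.0571, 0.0398]
tcp_rot: [-2.5, -1.902, -0.0]
ft_force: [-0.4, 0.9, -0.1]
width: 0.0053
grip_force: 0.0
```

```bash
python3 -m pendant '[0,0,0.005,0, 0,0,0.005,0, 0,0,0.01,0, 0,0,0.01,0, 0,0,0.015,0, 0,0,0.015,0, 0,0,0.02,0, 0,0,0.02,0]'
python3 -c "
from h import *
c=r.capture('side');cv2.imwrite('pics/s4.png',cv2.resize(c['img'][130:220,230:350,::-1],None,fx=6,fy=6,interpolation=cv2.INTER_CUBIC))"
```

```text
clock: 8.95
ee_pos: [0.5413, -0.0571, 0.0357]
tcp_rot: [-2.5, -1.902, 0.0]
ft_force: [0.4, -0.7, 0.3]
width: 0.0051
grip_force: 0.0
```

View pics/s4.png

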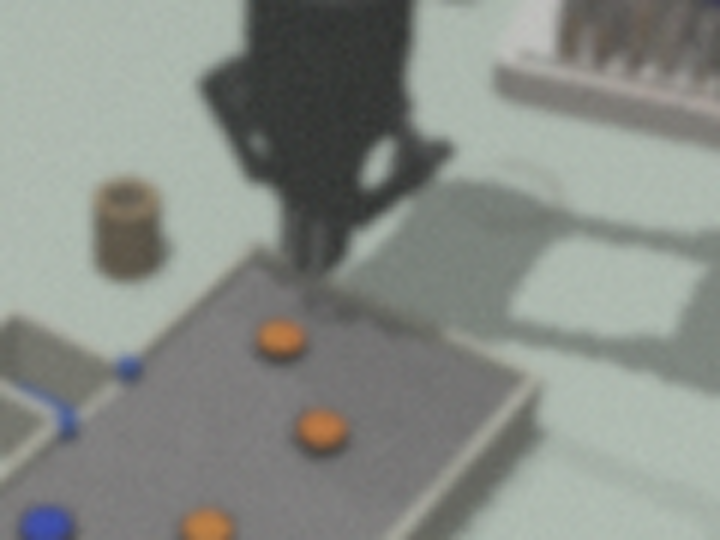

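The tips are still well above the deck, at crop (318,270), with the reading at z=36 and no contact. So the true tip is about 43 mm above the reported TCP. I descend to just above the rim, then recheck the offset and the sideways clearance.

```bash
python3 -m pendant '[0,0,0.02,0, 0,0,0.04,0, 0,0,0.06,0, 0,0,0.08,0, 0,0,0.095,0, 0,0,0.105,0, 0,0,0.11,0, 0,0,0.11,0]'
python3 - <<'E'
from h import *
t=tray(r.state()["ee_pos"]);print(t)
for n in("side","top"):
    c=r.capture(n);d,u,v=cloud(c)
    m=(abs(d[:,0]-t[0])<25)&(abs(d[:,1]-t[1])<25)&(d[:,2]>53)&(d[:,2]<85)
    q=d[m];
    for a in range(53,85,4):
        k=(q[:,2]>=a)&(q[:,2]<a+4)
        if k.sum(): print(n,a,k.sum(),np.round(q[k].min(0)-t,0),np.round(q[k].max(0)-t,0))
E
```

```text
clock: 9.8
ee_pos: [0.5414, -0.0571, 0.0136]
tcp_rot: [-2.5, -1.902, 0.0]
ft_force: [-0.5, -0.2, -0.4]
width: 0.005
grip_force: 0.0
[  27.85941483 -110.96337466   13.61957236]
side 53 5 [-9.  3. 40.] [ 5. 11. 43.]
side 57 8 [-8.  4. 44.] [15. 12. 47.]
side 61 10 [-14.  -2.  48.] [ 8. 12. 51.]
side 65 12 [-15.   4.  52.] [16. 12. 55.]
side 69 15 [-17.  -4.  56.] [15. 12. 59.]
side 73 8 [-17.  -4.  60.] [ 5. 11. 63.]
side 77 12 [-16.  -4.  64.] [14. 11. 67.]
side 81 15 [-16.  -5.  68.] [16. 13. 71.]
```

```bash
python3 -m pendant '[0,0,0.01,0, 0,0,0.02,0, 0,0,0.03,0, 0,0,0.035,0, 0,0,0.04,0, 0,0,0.045,0, 0,0,0.045,0, 0,0,0.045,0]'
python3 -m pendant '[0,0,0.003,0, 0,0,0.005,0, 0,0,0.008,0, 0,0,0.01,0, 0,0,0.01,0, 0,0,0.01,0, 0,0,0.01,0, 0,0,0.01,0]'
python3 - <<'E'
from h import *
t=tray(r.state()["ee_pos"]);print(t,r.state()["ft_force"])
c=r.capture("side");cv2.imwrite('pics/s5.png',cv2.resize(c['img'][140:220,230:350,::-1],None,fx=6,fy=6,interpolation=cv2.INTER_CUBIC))
E
```

```text
clock: 10.7
ee_pos: [0.5415, -0.0571, 0.0048]
tcp_rot: [2.5, 1.902, -0.0]
ft_force: [-0.3, -0.5, -0.4]
width: 0.005
grip_force: 0.0
clock: 11.5
ee_pos: [0.5415, -0.0571, 0.0028]
tcp_rot: [2.5, 1.902, 0.0]
ft_force: [-0.1, 0.7, -0.2]
width: 0.0048
grip_force: 0.0
[  27.99111203 -110.94373037    2.81155666] [-0.08235844  0.70596843 -0.21040874]
```

View pics/s5.png

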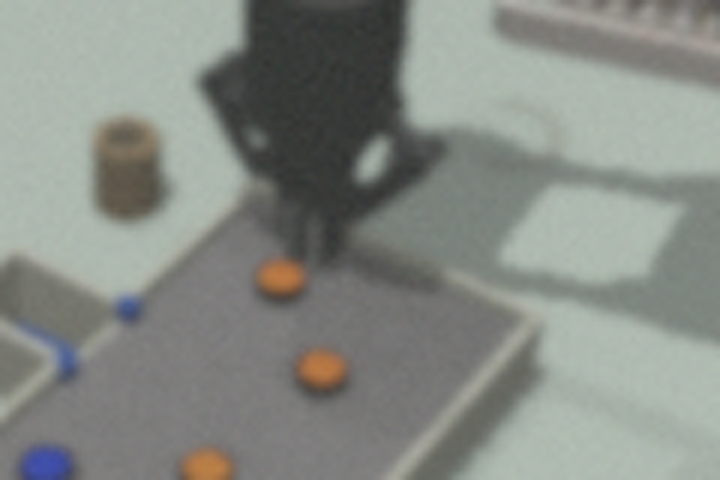

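The tips now stand inside the rim at crop (318,258), close to the deck and just behind the amber at (282,278). I feel for the deck.

```bash
python3 -m pendant '[0,0,0.003,0, 0,0,0.005,0, 0,0,0.008,0, 0,0,0.01,0, 0,0,0.01,0, 0,0,0.01,0, 0,0,0.01,0, 0,0,0.01,0]'; python3 -m pendant '[0,0,0.002,0, 0,0,0.004,0, 0,0,0.006,0, 0,0,0.008,0, 0,0,0.01,0, 0,0,0.01,0, 0,0,0.01,0, 0,0,0.01,0]'
```

```text
clock: 12.35
ee_pos: [0.5414, -0.0571, 0.001]
tcp_rot: [-2.5, -1.902, 0.0]
ft_force: [-1.0, -1.0, 3.9]
width: 0.0052
grip_force: 1.9
clock: 13.15
ee_pos: [0.5415, -0.0571, 0.0009]
tcp_rot: [-2.5, -1.902, 0.0]
ft_force: [-6.8, 1.0, 16.8]
width: 0.0049
grip_force: 8.7
```

```bash
python3 -m pendant '[0,0,-0.0235,0, 0.01,0,-0.0235,0, 0.04,0,-0.0235,0, 0.08,0,-0.0235,0, 0.12,0,-0.0235,0, 0.16,0,-0.0235,0, 0.2,0,-0.0235,0, 0.22,0,-0.0235,0]'
python3 - <<'E'
from h import *
go(27.5,-24,3.5)
c=r.capture("side")
for q in filters(c): print(q[0],q[2],np.round(tray(world(c,*q[1],.048)),1))
for b in r.boxes_of(c,"amber_1"): print(b["confidence"],np.round(tray(world(c,*b["position"],.046)),1))
E
```

```text
clock: 13.95
ee_pos: [0.5534, -0.0136, 0.0033]
tcp_rot: [-2.499, -1.903, -0.0]
ft_force: [-0.2, -0.3, -1.0]
width: 0.005
grip_force: 0.1
now tray mm [ 27.9 -65.9   3.3] shift units [ 0.2095 -0.002  -0.0008] turn [-1.e-04  0.e+00  5.e-01] F [-0.2 -0.3 -1. ] w 0.004952962872614234 t 13.95
amber 14 [-16.2  41.   48. ]
blue 17 [43.6 81.2 48. ]
0.54 [-13.8  27.8  46. ]
0.53 [ 21. -34.  46.]
```

```bash
sed -i 's/(14,150,90)/(6,120,70)/' h.py; python3 -m pendant '[0.03,0,0,0, 0.07,0,0,0, 0.11,0,0,0, 0.15,0,0,0, 0.18,0,0,0, 0.2,0,0,0, 0.21,0,0,0, 0.21,0,0,0]'
cat >> h.py <<'E'
def look():
  for n in("side","top"):
    c=r.capture(n)
    for q in filters(c):
        p=tray(world(c,*q[1],.048))
        if abs(p[0]+0)<130 and abs(p[1])<130: print(n,q[0],q[2],np.round(p[:2],1))
E
python3 - <<'E'
from h import *
go(0,0,3.5);look()
E
```

```text
clock: 14.85
ee_pos: [0.5644, 0.026, 0.0035]
tcp_rot: [2.5, 1.903, -0.0]
ft_force: [-0.2, 0.5, 0.6]
width: 0.0052
grip_force: 0.0
now tray mm [ 28.  -24.7   3.5] shift units [ 1.235e-01 -1.401e-01 -1.000e-04] turn [0.     0.     0.4999] F [-0.2  0.5  0.6] w 0.005233083638245778 t 14.85
side amber 19 [-22.8 -42.1]
side amber 31 [27.1 -1.1]
side amber 32 [-15.8  41.2]
side blue 17 [43.4 81.1]
top amber 39 [-15.8  38.3]
top amber 43 [-23.6 -43. ]
```

```bash
python3 -m pendant '[-0.02,0,0,0, -0.025,0,-0.05,0, 0,-0.02,-0.1,0.04, 0.05,-0.06,-0.1,0.08, 0.09,-0.12,-0.1,0.12, 0.1235,-0.155,-0.1,0.16, 0.1235,-0.155,-0.1,0.2, 0.1235,-0.155,-0.1,0.24]'
python3 -m pendant '[0,0,0,0.045, 0,0,0,0.09, 0,0,0,0.135, 0,0,0,0.18, 0,0,0,0.22, 0,0,0,0.25, 0,0,0,0.26, 0,0,0,0.26]'
python3 - <<'E'
from h import *
go(-3,0,3.5)
E
```

```text
clock: 15.75
ee_pos: [0.5412, 0.0579, 0.0244]
tcp_rot: [3.027, 0.841, 0.001]
ft_force: [0.1, -0.0, -0.5]
width: 0.0054
grip_force: 0.0
clock: 16.55
ee_pos: [0.5415, 0.0576, 0.0243]
tcp_rot: [-3.113, 0.423, -0.001]
ft_force: [-0.4, -1.1, -0.7]
width: 0.0053
grip_force: 0.0
now tray mm [-2.5 -0.4 24.3] shift units [-0.0025 -0.0021  0.1039] turn [-0.0001 -0.0003 -0.0004] F [-0.4 -1.1 -0.7] w 0.005343113836903577 t 16.55
```

```bash
python3 -m pendant '[0,-0.002,0.04,0, 0,-0.002,0.08,0, 0,-0.002,0.104,0, 0.01,-0.002,0.104,0, 0.04,-0.002,0.104,0, 0.08,-0.002,0.104,0, 0.12,-0.002,0.104,0, 0.14,-0.002,0.104,0]' 0
python3 - <<'E'
from h import *
go(63,0,3.5);look()
E
```

```text
clock: 17.35
ee_pos: [0.5698, 0.0505, 0.0031]
tcp_rot: [-3.113, 0.423, -0.002]
ft_force: [0.5, 0.5, 0.6]
width: 0.0
grip_force: 0.2
now tray mm [26.7  0.3  3.1] shift units [ 0.1814  0.0013 -0.0017] turn [-0.0001 -0.0004 -0.0003] F [0.5 0.5 0.6] w 9.95953899890264e-06 t 17.35
side amber 19 [50.4  1.9]
side amber 27 [-23.4 -41.8]
side amber 34 [-15.8  40.6]
side blue 18 [44.1 81.7]
top amber 52 [-16.   40.7]
top amber 49 [-23.7 -42.1]
```

```bash
python3 -m pendant '[0.03,0.001,-0.002,0, 0.06,0.001,-0.002,0, 0.09,0.001,-0.002,0, 0.12,0.001,-0.002,0, 0.145,0.001,-0.002,0, 0.165,0.001,-0.002,0, 0.18,0.001,-0.002,0, 0.18,0.001,-0.002,0]'
python3 - <<'E'
from h import *
go(0,0,3.5);look()
c=r.capture("side");cv2.imwrite('pics/s6.png',cv2.resize(c['img'][150:230,190:310,::-1],None,fx=6,fy=6,interpolation=cv2.INTER_CUBIC))
E
```

```text
clock: 18.25
ee_pos: [0.6033, 0.0409, 0.0031]
tcp_rot: [-3.113, 0.423, -0.001]
ft_force: [0.2, -0.6, -0.2]
width: -0.0001
grip_force: 0.0
now tray mm [61.5 -0.   3.1] shift units [-3.077e-01  1.000e-04 -1.900e-03] turn [-0.     -0.0001 -0.0003] F [ 0.2 -0.6 -0.2] w -0.00012034354344024381 t 18.25
side amber 31 [-22.5 -42.4]
side amber 33 [-15.7  40.9]
side blue 18 [43.4 81.4]
top blue 33 [44.  78.7]
```

View pics/s6.png

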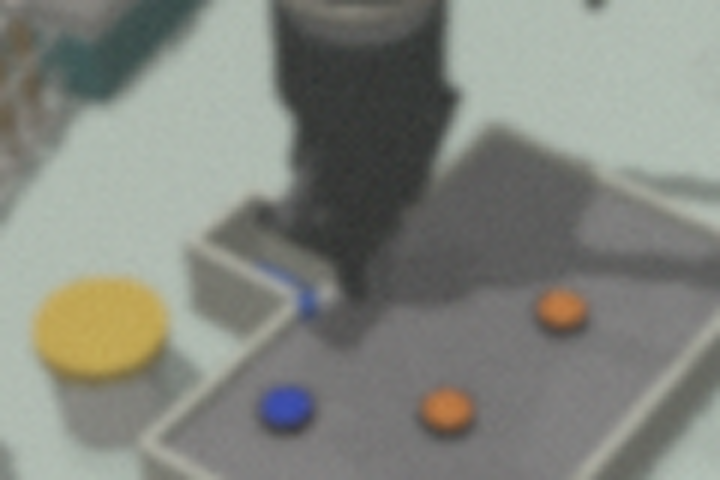

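The gate area at crop (320,300) is empty and the amber is no longer on the deck. The two other ambers, at (562,310) and (447,410), and the blue at (287,408) have not moved. Next is the amber at tray (-23,-42).

```bash
python3 -m pendant '[-0.05,0,0,0, -0.1,0,-0.1,0, -0.2,0.08,-0.1,0, -0.3,0.2,-0.1,0, -0.4,0.32,-0.1,0, -0.42,0.365,-0.1,0, -0.422,0.367,-0.05,0, -0.422,0.367,0,0]'
python3 - <<'E'
from h import *
go(-23.2,-27.5,3.5);look()
c=r.capture("top");cv2.imwrite('pics/t6.png',cv2.resize(c['img'][140:235,190:310,::-1],None,fx=6,fy=6,interpolation=cv2.INTER_CUBIC))
E
```

```text
clock: 19.2
ee_pos: [0.5032, -0.0071, 0.0031]
tcp_rot: [-3.112, 0.424, -0.004]
ft_force: [-0.4, 0.4, -0.0]
width: 0.0002
grip_force: 0.0
now tray mm [-22.2 -72.9   3.1] shift units [-0.0051 -0.227  -0.0019] turn [-0.0003 -0.0008 -0.0005] F [-0.4  0.4 -0. ] w 0.0001679273465287854 t 19.2
side amber 19 [-23.2 -40.8]
side amber 32 [-15.8  41.2]
side blue 15 [44. 81.]
top amber 46 [97.8 -3.7]
top amber 52 [-16.   40.7]
top blue 75 [119.2  -7.5]
top blue 24 [ 81.2 -18.5]
top blue 45 [43.4 81.4]
```

View pics/t6.png

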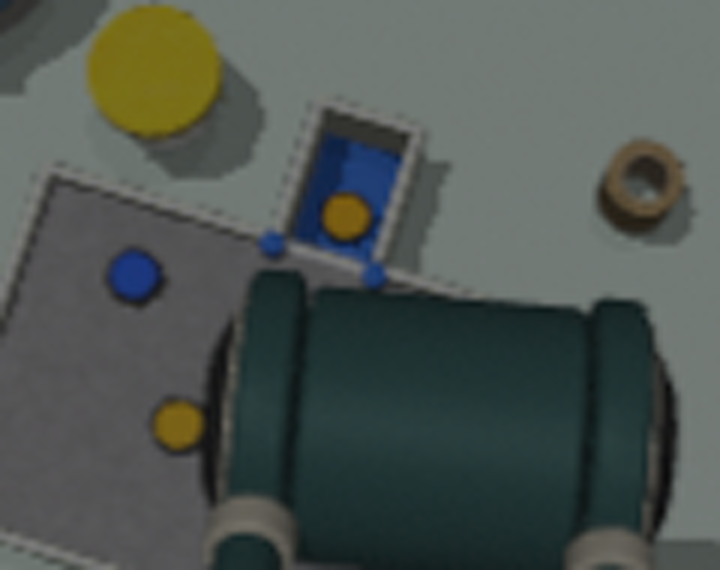

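The first amber lies flat in the slot, at crop (347,217). Now I push the second along +y.

```bash
python3 -m pendant '[-0.004,-0.01,-0.002,0, -0.004,-0.04,-0.002,0, -0.004,-0.08,-0.002,0, -0.004,-0.12,-0.002,0, -0.004,-0.16,-0.002,0, -0.004,-0.19,-0.002,0, -0.004,-0.215,-0.002,0, -0.004,-0.225,-0.002,0]'
python3 - <<'E'
from h import *
go(-23.2,-27.5,3.5);look()
E
```

```text
clock: 20.15
ee_pos: [0.5133, 0.0369, 0.0035]
tcp_rot: [-3.113, 0.422, -0.0]
ft_force: [-0.2, -0.1, -0.6]
width: -0.0001
grip_force: 0.1
now tray mm [-24.2 -27.8   3.5] shift units [ 0.0049 -0.0014  0.0001] turn [-0.     -0.     -0.0001] F [-0.2 -0.1 -0.6] w -5.709469724765869e-05 t 20.15
side amber 22 [-23.5  -7.9]
side amber 32 [-15.8  41.2]
side blue 15 [44.1 81.1]
top amber 46 [97.8 -3.7]
top blue 75 [119.2  -7.5]
top blue 15 [85.6 -8.6]
```

```bash
python3 -m pendant '[0.004,-0.005,0,0, 0.004,-0.015,0,0, 0.004,-0.025,0,0, 0.004,-0.033,0,0, 0.004,-0.038,0,0, 0.004,-0.04,0,0, 0.004,-0.04,0,0, 0.004,-0.04,0,0]'
python3 -m pendant '[0,0.02,0,0, 0,0.03,-0.05,0, -0.02,0.03,-0.1,0, -0.08,0,-0.1,0, -0.14,-0.06,-0.1,0, -0.15,-0.1,-0.1,0, -0.15,-0.1,-0.1,0, -0.15,-0.1,-0.1,0]'
python3 - <<'E'
from h import *
go(-52,0,3.5);look()
E
```

```text
clock: 21.05
ee_pos: [0.5161, 0.0438, 0.0035]
tcp_rot: [3.113, -0.423, 0.0]
ft_force: [-0.5, -1.2, -0.7]
width: 0.0002
grip_force: 0.0
clock: 21.85
ee_pos: [0.4927, 0.0714, 0.0237]
tcp_rot: [3.113, -0.421, 0.001]
ft_force: [-0.3, 0.4, 0.0]
width: -0.0
grip_force: 0.0
now tray mm [-53.2  -0.1  23.7] shift units [ 0.006  -0.0003  0.1009] turn [-0.     -0.0002  0.0001] F [-0.3  0.4  0. ] w -1.4846677956339048e-05 t 21.85
side amber 31 [-23.6  -0.3]
side amber 31 [-16.   41.4]
side blue 15 [44.1 81.1]
top amber 46 [97.8 -3.7]
top blue 75 [119.2  -7.5]
top blue 23 [ 81.7 -18.3]
top blue 45 [43.4 81.4]
```

```bash
python3 -m pendant '[0,0,0.04,0, 0,0,0.08,0, 0,0,0.101,0, 0.02,0,0.101,0, 0.06,0,0.101,0, 0.11,0,0.101,0, 0.16,0,0.101,0, 0.2,0,0.101,0]' 0.1
python3 -c "
from h import *
go(62.5,0,3.5);look()"
```

```text
clock: 22.75
ee_pos: [0.5328, 0.0601, 0.0037]
tcp_rot: [-3.113, 0.423, -0.002]
ft_force: [0.0, -0.8, 1.0]
width: 0.0089
grip_force: 0.1
now tray mm [-11.5  -0.2   3.7] shift units [ 0.3702 -0.0015  0.0017] turn [-0.0001 -0.0004 -0.0003] F [ 0.  -0.8  1. ] w 0.008857551520330692 t 22.75
side amber 17 [10.6  3.5]
side amber 31 [-16.   41.4]
side blue 17 [43.7 81.8]
top blue 25 [126.7  -3.5]
```

```bash
python3 -m pendant '[0.03,0,0,0, 0.08,0,0,0, 0.13,0,0,0, 0.18,0,0,0, 0.22,0,0,0, 0.25,0,0,0, 0.27,0,0,0, 0.28,0,0,0]'
python3 -m pendant '[0.02,0,0,0, 0.04,0,0,0, 0.06,0,0,0, 0.08,0,0,0, 0.09,0,0,0, 0.09,0,0,0, 0.09,0,0,0, 0.09,0,0,0]'
python3 -c "
from h import *
go(-16,65,3.5);look()"
```

```text
clock: 23.65
ee_pos: [0.5853, 0.0454, 0.0032]
tcp_rot: [-3.113, 0.423, 0.0]
ft_force: [0.1, -0.5, 0.5]
width: 0.0087
grip_force: 0.1
clock: 24.45
ee_pos: [0.6021, 0.0407, 0.0032]
tcp_rot: [3.113, -0.423, -0.0]
ft_force: [0.1, -0.1, -0.5]
width: 0.0088
grip_force: 0.0
now tray mm [60.4 -0.5  3.2] shift units [-0.3824 -0.3273 -0.0014] turn [ 0.      0.0001 -0.0003] F [ 0.1 -0.1 -0.5] w 0.008827601851024713 t 24.45
side amber 32 [-15.8  41.2]
side blue 17 [43.4 81.1]
top blue 32 [43.9 78.5]
```

```bash
python3 -m pendant '[-0.05,0,0,0, -0.1,0,-0.1,0, -0.2,-0.08,-0.1,0, -0.3,-0.2,-0.1,0, -0.37,-0.3,-0.1,0, -0.382,-0.33,-0.1,0, -0.382,-0.33,-0.05,0, -0.382,-0.33,0,0]' 0
python3 -c "
from h import *
go(-16,20,3.5);look()"
```

```text
clock: 25.35
ee_pos: [0.5467, 0.1244, 0.0029]
tcp_rot: [3.113, -0.422, 0.002]
ft_force: [-0.1, -0.4, -0.2]
width: -0.0001
grip_force: 0.0
now tray mm [-15.2  65.4   2.9] shift units [-0.0039  0.2268 -0.0029] turn [-0.     -0.0004 -0.0001] F [-0.1 -0.4 -0.2] w -0.00010235447759510813 t 25.35
side amber 12 [-19.8  38. ]
side blue 18 [43.3 81.1]
top amber 32 [105.5  -3.5]
top amber 40 [87.8 -2.6]
top blue 77 [119.7  -3.8]
top blue 9 [ 75.5 -23.8]
```

```bash
python3 - <<'E'
from h import *
c=r.capture("top");d,u,v=cloud(c)
for q in filters(c):
    p=tray(world(c,*q[1])) 
    if 80<p[0]<145 and abs(p[1])<30: print(q[0],q[1],q[2],p.round(1))
m=(d[:,0]>82)&(d[:,0]<140)&(abs(d[:,1])<17)
for a in range(82,140,5):
    k=m&(d[:,0]>=a)&(d[:,0]<a+5); print(a,np.round(np.percentile(d[k,2],[5,50,95]),1) if k.sum() else None)
cv2.imwrite('pics/t7.png',cv2.resize(c['img'][140:210,200:290,::-1],None,fx=8,fy=8,interpolation=cv2.INTER_CUBIC))
E
```

```text
amber [247.90909091 172.93939394] 33 [113.7  -0.3   8.6]
amber [245.8 178.9] 40 [93.3 -0.4 18.7]
blue [249.5974026  168.23376623] 77 [130.1  -0.3   1.1]
82 [ 9.8 12.2 14.7]
87 [ 1.8 13.5 17. ]
92 [-1.2 17.1 20.3]
97 [ 0.2 19.1 24.1]
102 [ 0.9 16.1 22.5]
107 [-0.4  9.  12.6]
112 [ 1.3  8.5 11.6]
117 [ 0.5  8.2 11.4]
122 [1.  2.8 5.2]
127 [-1.1  1.2  3.1]
132 [-1.   1.8  3.3]
137 [-0.6  1.6  3.8]
```

View pics/t7.png

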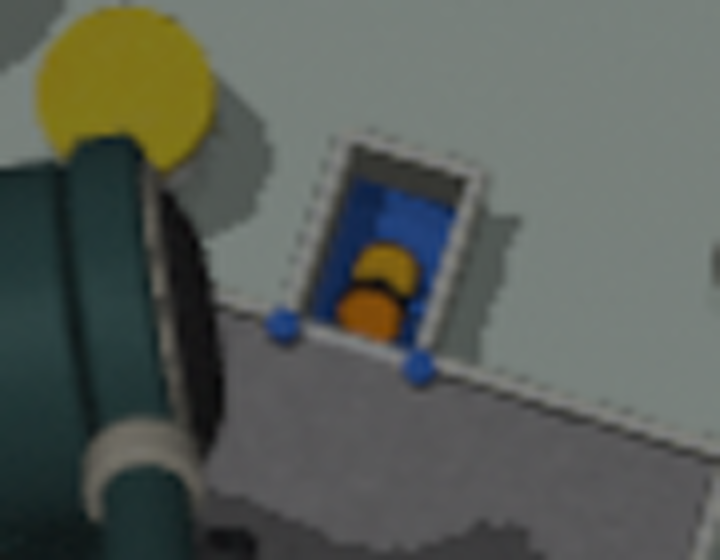

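Both ambers are in the slot, at crop (385,265) and (370,315), with all depths below 25 mm. Now the third one.

```bash
python3 -m pendant '[-0.003,0.01,-0.003,0, -0.003,0.04,-0.003,0, -0.003,0.08,-0.003,0, -0.003,0.12,-0.003,0, -0.003,0.16,-0.003,0, -0.003,0.19,-0.003,0, -0.003,0.215,-0.003,0, -0.003,0.227,-0.003,0]'
python3 -m pendant '[0,0,0,0, 0,-0.03,0,0, 0,-0.03,-0.05,0, -0.02,-0.03,-0.1,0, -0.06,0,-0.1,0, -0.12,0.06,-0.1,0, -0.145,0.1,-0.1,0, -0.145,0.1,-0.1,0]'
python3 -c "
from h import *
go(-45,0,3.5);look()"
```

```text
clock: 26.3
ee_pos: [0.5335, 0.0805, 0.004]
tcp_rot: [3.113, -0.424, 0.0]
ft_force: [-0.6, -0.0, 0.3]
width: 0.0003
grip_force: 0.1
clock: 27.1
ee_pos: [0.4987, 0.0689, 0.0237]
tcp_rot: [3.113, -0.424, -0.002]
ft_force: [0.1, 0.4, 0.5]
width: 0.0004
grip_force: 0.0
now tray mm [-46.8  -0.9  23.7] shift units [ 0.0089 -0.0046  0.1009] turn [ 0.0002  0.0003 -0.0004] F [0.1 0.4 0.5] w 0.0004059134667314947 t 27.1
side amber 31 [-17.   -0.2]
side blue 17 [43.7 81.8]
top amber 32 [105.5  -3.5]
top amber 40 [87.8 -2.6]
top blue 58 [121.7  -8. ]
top blue 37 [44.9 82.2]
top blue 10 [ 75.6 -23.8]
```

```bash
python3 -m pendant '[0,-0.004,0.04,0, 0,-0.004,0.08,0, 0,-0.004,0.101,0, 0.02,-0.004,0.101,0, 0.06,-0.004,0.101,0, 0.11,-0.004,0.101,0, 0.16,-0.004,0.101,0, 0.2,-0.004,0.101,0]' 0.1
python3 -m pendant '[0.03,0,0,0, 0.08,0,0,0, 0.13,0,0,0, 0.18,0,0,0, 0.22,0,0,0, 0.24,0,0,0, 0.25,0,0,0, 0.25,0,0,0]'
python3 -c "
from h import *
go(62.5,0,3.5);look()"
```

```text
clock: 28.0
ee_pos: [0.5409, 0.0593, 0.0041]
tcp_rot: [-3.113, 0.423, -0.002]
ft_force: [0.5, -0.1, 0.0]
width: 0.0086
grip_force: 0.1
clock: 28.8
ee_pos: [0.5873, 0.0463, 0.0036]
tcp_rot: [3.113, -0.423, -0.0]
ft_force: [-0.9, 0.3, 0.3]
width: 0.0085
grip_force: 0.0
now tray mm [44.7  0.9  3.6] shift units [0.089  0.0045 0.0004] turn [ 0.      0.0001 -0.0003] F [-0.9  0.3  0.3] w 0.008494530092403599 t 28.8
side amber 13 [68.7  5.2]
side blue 17 [43.7 81.8]
top blue 11 [37.1 78.6]
```

```bash
python3 -m pendant '[0.02,0.002,0,0, 0.04,0.004,0,0, 0.06,0.004,0,0, 0.08,0.004,0,0, 0.09,0.004,0,0, 0.095,0.004,0,0, 0.095,0.004,0,0, 0.095,0.004,0,0]'
python3 -m pendant '[-0.03,0,0,0, -0.1,0,0,0, -0.15,0,-0.1,0, -0.25,0,-0.25,0, -0.4,0,-0.4,0, -0.5,0,-0.5,0, -0.6,0,-0.6,0, -0.65,0,-0.6,0]'
python3 - <<'E'
from h import *
go(0,0,120);look()
c=r.capture("top");d,u,v=cloud(c)
m=(d[:,0]>83)&(d[:,0]<140)&(abs(d[:,1])<17)
print(np.round(np.percentile(d[m,2],[50,90,95,99]),1))
cv2.imwrite('pics/t8.png',cv2.resize(c['img'][120:260,160:350,::-1],None,fx=4,fy=4,interpolation=cv2.INTER_CUBIC))
for t in("cup","roll","pipette","marker"):print(t,[(np.round(world(c,*b["position"]),3),round(b["confidence"],2)) for b in r.boxes_of(c,t)[:2]])
E
```

```text
clock: 29.7
ee_pos: [0.6052, 0.0405, 0.0036]
tcp_rot: [3.113, -0.423, -0.0]
ft_force: [-0.3, -0.4, -0.1]
width: 0.0086
grip_force: 0.0
clock: 30.5
ee_pos: [0.4799, 0.0759, 0.1264]
tcp_rot: [-3.112, 0.421, -0.007]
ft_force: [1.4, 0.2, 0.6]
width: 0.0085
grip_force: 0.0
now tray mm [-66.8   0.9 126.4] shift units [0.3338 0.0047 0.0334] turn [-0.0006 -0.0014 -0.    ] F [1.4 0.2 0.6] w 0.008531082397678018 t 30.5
side blue 14 [44.4 80.8]
top amber 29 [106.2  -4. ]
top amber 38 [88.4 -0.5]
top blue 58 [121.7  -8. ]
top blue 45 [43.4 81.4]
top blue 9 [ 75.5 -23.8]
[ 7.1 27.7 29.5 32.4]
cup [(array([0.695, 0.122, 0.06 ]), 0.65)]
roll [(array([ 0.668, -0.116,  0.025]), 0.56), (array([ 0.582, -0.308,  0.01 ]), 0.36)]
pipette [(array([0.466, 0.375, 0.022]), 0.75)]
marker [(array([ 0.589, -0.328,  0.01 ]), 0.68)]
```

View pics/t8.png

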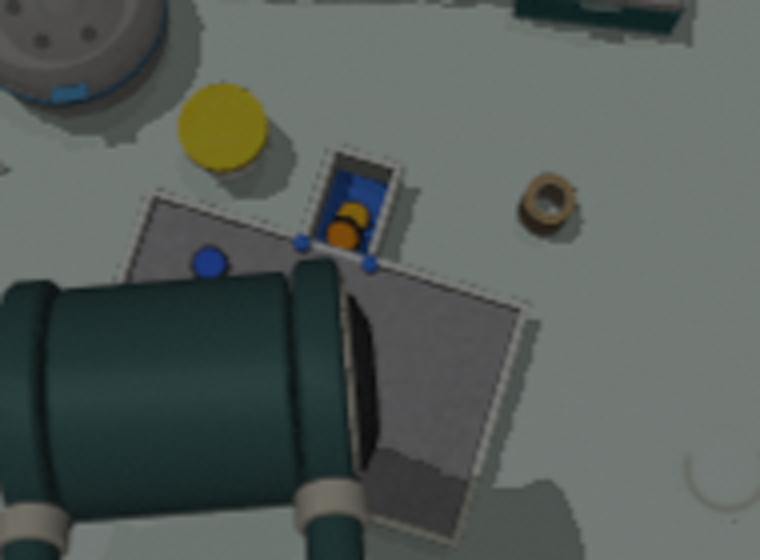

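All three ambers are in the slot, stacked at crop (345,225). The depth top rose from about 24 to 32 mm, which is below deck level. The blue (210,263), cup and roll have not moved. I let the arm settle and hand in.

```bash
python3 -m pendant '[0,0,0,0, 0,0,0,0, 0,0,0,0, 0,0,0,0, 0,0,0,0, 0,0,0,0, 0,0,0,0, 0,0,0,0]'; python3 -c "
from h import *
look();print(r.close_job())"
```

```text
clock: 31.65
ee_pos: [0.4801, 0.0752, 0.1237]
tcp_rot: [-3.113, 0.423, -0.0]
ft_force: [-0.7, -0.2, -0.1]
width: 0.0085
grip_force: 0.0
side blue 15 [44.1 81.1]
top amber 28 [106.2  -4.3]
top amber 38 [88.4 -0.5]
top blue 59 [121.4  -8.2]
top blue 37 [44.9 82.2]
top blue 9 [ 75.5 -23.8]
the job is handed in; nothing more can be done
None
```

I pushed all three amber filters through the gate into the catch slot and handed the job in at about 32 s; the third is stacked and was inferred from the pile's depth, the blue filter is still on the deck, the cup, roll, pipette and marker read as in place (forceps not rechecked), and the arm is clear.

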